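Weigh the instrument case, hung level on the sprung hand scale

TASK

Weigh the case: take the hand scale off its stand, catch the case's carrying bar with its hook, lift the case clear of the bench and hang the scale back on the stand's prongs, let go, with the case hanging from it level, still and clear of the bench. The contents are packed to one side, so find the point along the bar where it balances before you lift it; never tip the case more than about ten degrees, do not jerk, overload or press down with the scale, do not touch the case with the robot itself, and leave the other things alone.

Things in the scene. Friction and masses are not known exactly. Their poses are not given: they have to be found in the camera images.
- stand: Fixed metal stand. Origin on the bench below the scale's resting place. Two level prongs 12 mm wide, 8 thick, centred at y = +25 and -25 mm, tops at z = 250 mm, run from a post (x 115 to 129, y -35 to 35 mm) to their open end at x = -33 mm; the foot is behind the post, x 90 to 190 mm. The scale's flange rests on the prongs, its housing between them: lift 5 mm or more, out and in by the open end.
- scale: Sprung hand scale, 0.19 kg, upright on the stand, origin 250 mm above the stand's, turned as it. Origin: underside of the flange (52 x 60 x 6 mm), on the axis, z up. Housing 30 (x) x 26 (y) mm, z = -45 to 40 mm; above it a black handle block 50 (x) x 24 (y) mm, z = 40 to 84 mm: grip it from above across the 24 mm. Below, a steel hook on a sprung rod, open to the scale's +x; it cannot turn.
- grip (a point): Centre of the scale's handle block (z = 62 mm on the scale).
- hook (a point): Seat of the hook, moving with it: top of the 7 mm wire at the bottom of the J, midway between shank and tip, on the scale's axis; 92.5 mm below the scale's origin when the spring is slack. Lowest point of the hook 7 mm below this point. Shank's face 6 mm to the scale's -x, inner face of the tip 6 mm to +x, outside of the tip 13 mm to +x; the tip rises 14 mm above the point.
- spring (a joint): How far the scale is drawn out, m: 0 slack, grows as the hook is pulled down, 250 N per m (about 1 mm from the hook's own weight), stop at 0.050; more than 0.044 is overload.
- case: Grey closed instrument case, 110 (x) x 180 (y) x 68 mm high, standing on the bench. Origin: centre of its underside, z up. Mass unknown, 0.5 to 0.9 kg. The contents cannot be seen and do not shift; the balance point lies under the bar, up to 27 mm to +y or -y of its middle, mostly well away from it, 60 to 90 mm below the bar.
- bar (a point): Middle of the axis of the case's carrying bar: a level steel rod, 8 mm thick, along the case's y, 111 mm above its underside, with a leg of the same rod down to the lid at y = +62 and -62 mm. Free height between lid and bar 39 mm. Pass the hook under it at right angles, from the case's -x side towards +x, anywhere between the legs.
- flask: Clear plastic bottle, 48 mm across, 110 mm high, fixed to the bench; a bystander.
- tape: Roll of grey tape lying flat, 90 mm across, 25 mm high, loose; a bystander. Origin at its underside.
- spool: Metal solder spool standing upright, 54 mm across, 40 mm high, loose; a bystander. Origin at its underside.
- pot: Small round jar with a black cap, 44 mm across, 55 mm high, loose; a bystander. Origin at its underside.
- driver: Screwdriver with a red handle, 170 mm long, lying on the bench; a bystander.
- drive: Flat black disk drive, 80 x 115 x 16 mm, lying on the bench; a bystander. Origin at its underside.
There are look-alikes about, which are no part of the job. Leave any red look-alike of the scale alone. There is more than one size of the stand; the job needs the larger.

How it is judged:
By the outcome, as a careful person would: the job done as asked, in the order asked, and still so for the second after the job is handed in, with the robot touching nothing.
It also fails if it takes over 72 s, if anything falls off the work surface, if the arm or the gripper's body presses on something with over 40 N, if the wrist force passes 120 N, or if a joint passes its speed limit or range.

ROBOT

A 6-joint arm with a two-finger parallel gripper is mounted at the origin on the work surface. World frame = base frame: x ahead of the robot, y to its left, z up, the work surface at z = 0. Lengths are in m, angles in rad, forces in N, time in s.
With the tool pointing down it reaches from about 0.25 to 0.725 m from the base axis. Payload 4 kg.
Tool frame: the origin (TCP) lies on the centre line of the jaws, within the pads' length; the fingertips stand 17 mm ahead of it and the grasp point (between the pads) lies 2 mm behind it; z points along the fingers, y is the line along which they close (so a half turn about z gives the same grasp; the last joint's range is limited). The gripper opens to 85 mm and grips with 20 to 120 N. Pads are 22 mm wide; open, the fingers measure 114 mm over their backs; the gripper's body (76 mm by 85 mm) begins 54 mm behind the grasp point. The pads swing forward as they close: fully open they stand 13 mm farther back than shut.
Start: joints at [-1.126, 0.241, 0.005, 1.335, 0, 1.571], TCP at [0.215, -0.451, 0.248] pointing down, gripper open.
Joint ranges: [-2.72, 2.72], [-1.05, 1.87], [-1.09, 1.28], [-1.99, 2.15], [-1.42, 1.44], [-3.14, 3.14]. Speed limits (rad/s): [2.79, 2.79, 3.14, 3.14, 3.14, 3.14].

INTERFACE

Orientations are given as a unit quaternion [x, y, z, w].
In Python, from workcell import bot, camera, get_calibration gives the robot as it stands.
- The arm moves only by the tool apply_moves, never from a script. Its argument "steps" is a list of rows, each a list of 3 entries, a list of its own where there are three numbers: the shift along the tool's x, y, z as a fraction of full scale, then the turn, a rotation vector about the tool's x, y, z as a fraction of full scale, then the opening, from 0 (shut) to 1 (fully open). A call has exactly 8 rows; each row shifts and turns the commanded pose from where the row before left it, along the tool's axes as they then stand; what a row does not reach is not made up. Full scale, the value 1, is 20 cm for a shift and pi rad for a turn. A row lasts 1/12 s, in which the tool goes at most 41.7 mm and 7.16 degrees, less where a joint would pass 70% of its speed; a pose out of reach is approached as far as the arm can. A call with a number of a shift or a turn outside -1 to 1 is refused whole. A call with a gripper value outside its range is refused whole. The fingers move at their own pace and stop on an object; the grip force is fixed at half the most. Time passes only in rows, so rows that do not move let the fingers close, or fill a call up. It gives the time, the measured TCP pose, the force, the opening and the grip force at its end, in the units of the state.
- bot.get_obs(): the state, without advancing time (a new reading comes with each control period).
- camera(name): name is "scene" or "top" or "wrist"; returns (picture, depth): 384x512x3 uint8, red, green, blue; 384x512 float32, m along the optical axis (not along the pixel's ray), 0 where there is no reading.
- get_calibration(name): a dict with "fov_y" (degrees; the focal length in pixels is half the picture's height over the tangent of half this angle, whatever the lens; pixels are square), "cx", "cy" (the principal point, pixels), "rvec" (rotation vector, rad) and "tvec" (3), from world to camera coordinates, as OpenCV has them. Camera axes: x right, y down, z forward; pixel columns grow to the right and rows downward; lengths in m; the calibration is good to about 2 mm. A picture is of the moment at which its call begins: read the wrist's pose just before it. get_calibration takes no time and is no camera call; for the wrist camera it gives the pose at the moment of the call.
- bot.job_done(): hands the job in; it is judged then, once.
The state is a dict: "clock": time; "joint_pos": joint angles; "joint_vel": joint speeds; "tau": joint torques, N m; "eef_pos": TCP position; "tool_rot": TCP orientation; "ft_force": force on the tool from outside, world axes, zero at the start; "ft_torque": the same for the moment, N m; "grip_width": finger opening in m; "grasp_force": force on a finger pad.
Only numpy, scipy, OpenCV 4.12 (cv2) and the standard library are available. Lean on these libraries where they do the work, as an engineer would, in place of code of your own. Each camera call takes 0.05 s, during which the arm holds its last target. There are 200 camera calls.

## Working session

There is one attempt and no reset: what is moved stays moved. The work goes in short steps, Python scripts to look and compute and a tool call to move; the robot and the scene stay as the last step left them, time stands still between calls to the robot, and variables do not carry over. Pictures are saved under pics/ and viewed, at most 10 in all, crops included, and the job is handed in when it is done.

Besides the shell and the picture viewer there is one more tool, called after "Call:" in YAML: its name, and indented under it one key for each argument. apply_moves: Moves the arm, as the interface text tells. Its arguments: {"type":"object","properties":{"steps":{"type":"array"}},"required":["steps"]}

```bash
mkdir -p pics; ls
cat > h.py <<'E'
import numpy as np, cv2
from workcell import bot, camera, get_calibration
def cal(n):
    c=get_calibration(n); R=cv2.Rodrigues(np.array(c["rvec"],float))[0]; t=np.array(c["tvec"],float).ravel()
    f=192/np.tan(np.radians(c["fov_y"])/2); return f,c["cx"],c["cy"],R,t
def pts(n,d):
    f,cx,cy,R,t=cal(n); v,u=np.mgrid[:384,:512]
    return (np.stack([(u-cx)/f*d,(v-cy)/f*d,d],-1)-t)@R
def proj(n,p):
    f,cx,cy,R,t=cal(n); q=R@np.array(p)+t; return f*q[0]/q[2]+cx,f*q[1]/q[2]+cy
def ray(n,u,v,z):
    f,cx,cy,R,t=cal(n); o=-R.T@t; d=R.T@np.array([(u-cx)/f,(v-cy)/f,1]); return o+d*(z-o[2])/d[2]
E
python3 - <<'E'
from h import *
o=bot.get_obs(); print({k:np.round(v,3) for k,v in o.items()})
ims=[]
for n in("scene","top"):
    im,d=camera(n); np.savez(f"pics/{n}0.npz",im=im,d=d); 
    cv2.imwrite(f"pics/{n}0.png",cv2.resize(im[:,:,::-1],(800,600)))
    print(n,get_calibration(n))
E
```

```text
pics
{'clock': np.float64(0.0), 'joint_pos': array([-1.126,  0.241,  0.004,  1.335, -0.   ,  1.571]), 'joint_vel': array([-0.   , -0.   , -0.   ,  0.   , -0.001,  0.001]), 'tau': array([ 1.0000e-03, -3.7232e+01,  2.5241e+01,  1.7000e-02,  0.0000e+00,
        0.0000e+00]), 'eef_pos': array([ 0.215, -0.451,  0.247]), 'tool_rot': array([ 0.975,  0.221, -0.   , -0.001]), 'ft_force': array([-1.074,  0.712,  0.412]), 'ft_torque': array([ 0.009, -0.03 , -0.024]), 'grasp_force': np.float64(0.0), 'grip_width': np.float64(0.085)}
scene {'fov_y': 51.59346820040796, 'cx': 252.2517943337709, 'cy': 198.09326630912574, 'rvec': array([ 2.05794958,  0.88827055, -0.4704879 ]), 'tvec': array([-0.3794155 , -0.03038286,  1.5870758 ])}
top {'fov_y': 44.46451956114025, 'cx': 257.8077838836711, 'cy': 190.28465869808815, 'rvec': array([ 2.15146517, -2.11633283,  0.18792862]), 'tvec': array([0.01786695, 0.50928642, 1.83650741])}
```

View pics/scene0.png

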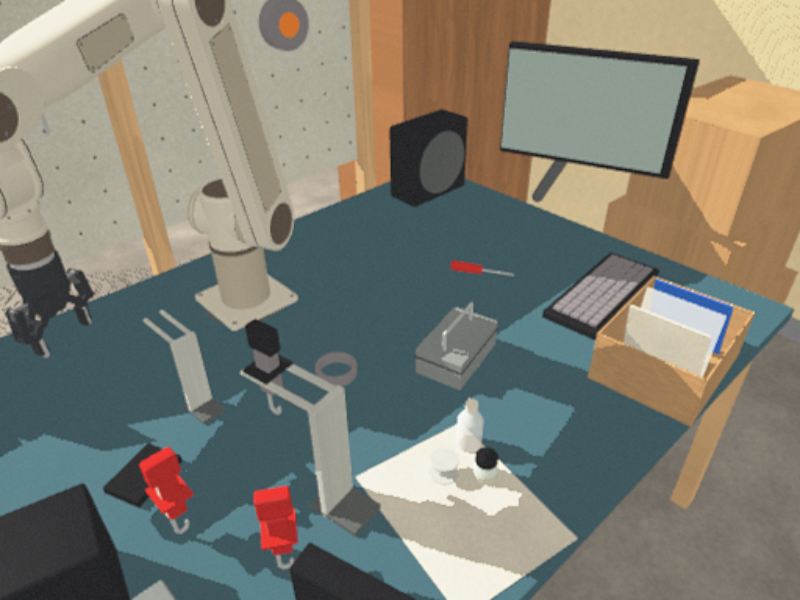

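View pics/top0.png

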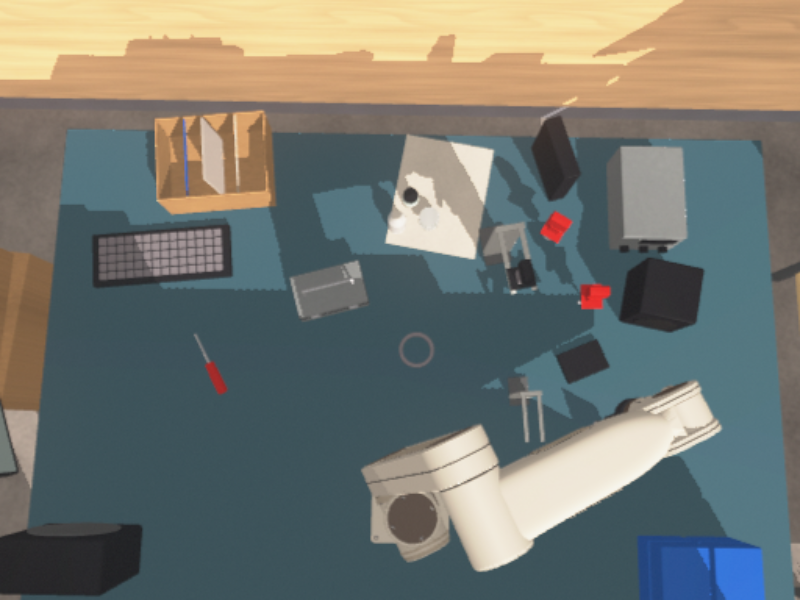

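Top view (800 px frame): scale with its black handle on the larger stand at (519,274). The smaller stand is at (532,410), the red look-alikes at (556,227) and (594,297), and the case at (329,290). In the scene view the large stand is at (320,430), with the black and grey scale on its prongs at (263,350). That one fits: it isn't red and it sits on the taller stand. Next I'll measure them.

Run:
```python
from h import *
def rect(P): 
    r=cv2.minAreaRect((P[:,:2]*1000).astype(np.float32)); return np.round(r[0],1),np.round(r[1],1),round(r[2],1)
for n in("top","scene"):
    z=np.load(f"pics/{n}0.npz"); im,d=z["im"].astype(int),z["d"]; P=pts(n,d); ok=d>0
    X,Y,Z=P[...,0],P[...,1],P[...,2]; mx=im.max(-1)
    print(n,"bench z",np.median(Z[ok&(X>.2)&(X<.6)&(abs(Y)<.4)&(Z<.03)]))
    reg=ok&(X>.3)&(X<.75)&(Y<-.05)&(Y>-.4)
    for nm,m in [("handle",reg&(Z>.318)&(Z<.36)&(mx<70)),("prong",reg&(Z>.235)&(Z<.262)&(mx>90)),("flange dark",reg&(Z>.24)&(Z<.28)&(mx<70)),
       ("case lid",ok&(X>.3)&(X<.75)&(Y>.05)&(Y<.4)&(Z>.055)&(Z<.08)),("bar",ok&(X>.3)&(X<.75)&(Y>.05)&(Y<.4)&(Z>.1)&(Z<.125))]:
        m=cv2.morphologyEx(m.astype(np.uint8),cv2.MORPH_OPEN,np.ones((2,2)))>0 if nm!="bar" else m
        if m.sum()>5:
            q=P[m]; print(nm,m.sum(),rect(q),"z",np.round(np.percentile(q[:,2],[5,50,95]),3),"mean",np.round(q.mean(0),3))
    # crops
im=np.load("pics/top0.npz")["im"][:,:,::-1]
a=cv2.resize(im[130:200,295:365],(400,400)); b=cv2.resize(im[155:215,175:245],(400,400)); cv2.imwrite("pics/crop1.png",np.hstack([a,b]))
```

```text
top bench z -0.0013378446810335422
handle 107 (array([ 403.5, -136. ]), array([ 47.9, 543.7]), 47.0) z [0.254 0.331 0.339] mean [ 0.517 -0.242  0.342]
prong 249 (array([ 602.1, -257.8]), array([210.1, 129.2]), 12.8) z [-0.003  0.247  0.254] mean [ 0.609 -0.233  0.207]
flange dark 81 (array([ 528.3, -273.5]), array([ 46.3, 112.6]), 11.0) z [-0.003  0.254  0.272] mean [ 0.521 -0.239  0.228]
case lid 1165 (array([444.3, 174.6]), array([520.7, 268.3]), 1.9) z [0.053 0.066 0.077] mean [0.519 0.209 0.076]
bar 82 (array([590.3, 143.7]), array([ 63.4, 309.2]), 43.3) z [0.104 0.112 0.12 ] mean [0.542 0.199 0.112]
scene bench z -0.0020028527711269013
handle 207 (array([ 356.4, -146.8]), array([ 45., 450.]), 60.9) z [0.315 0.33  0.334] mean [ 0.532 -0.243  0.321]
prong 623 (array([ 776.2, -293.6]), array([ 197.4, 1059.7]), 65.5) z [0.213 0.247 0.251] mean [ 0.607 -0.229  0.239]
flange dark 192 (array([ 439.1, -165.6]), array([ 71.8, 319.4]), 50.4) z [0.243 0.254 0.256] mean [ 0.538 -0.247  0.248]
case lid 1113 (array([ 803.8, -159.1]), array([ 160.3, 1198. ]), 35.9) z [0.053 0.066 0.07 ] mean [0.55  0.197 0.068]
bar 74 (array([598.8, 140.3]), array([ 60.9, 300.7]), 42.9) z [0.105 0.111 0.114] mean [0.543 0.202 0.111]
```

View pics/crop1.png

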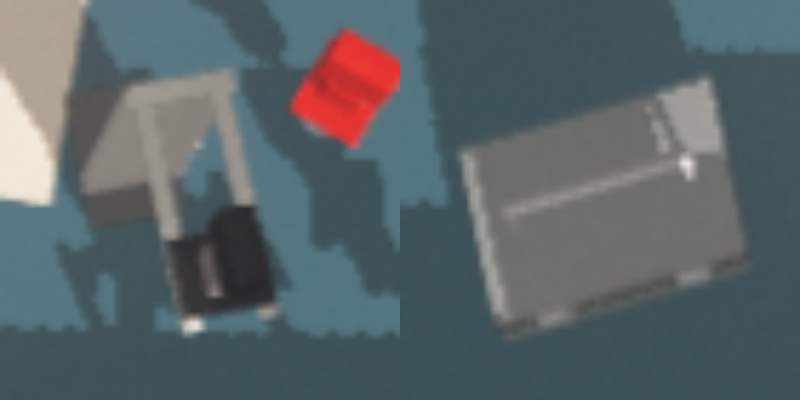

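The left crop shows the black and grey scale lying across two prongs with the post behind. It is the large stand, with prong tops near z 0.247. The right crop shows the case with its bar from (505,212) to (690,160). I'll tighten the measurement with narrower windows.

Run:
```python
from h import *
def line(q):
    c=q[:,:2].mean(0); w,v=np.linalg.eigh(np.cov((q[:,:2]-c).T)); a=v[:,1]; s=(q[:,:2]-c)@a
    lo,hi=np.percentile(s,[1,99]); m=c+a*(lo+hi)/2; return np.round(m,4),round(np.degrees(np.arctan2(a[1],a[0]))%180,1),round(hi-lo,3)
for n in("top","scene"):
    z=np.load(f"pics/{n}0.npz"); im,d=z["im"].astype(int),z["d"]; P=pts(n,d); ok=d>0
    X,Y,Z=P[...,0],P[...,1],P[...,2]; mx=im.max(-1); print(n)
    box=lambda a,b,c,e,zl,zh: ok&(X>a)&(X<b)&(Y>c)&(Y<e)&(Z>zl)&(Z<zh)
    for nm,m in [("handle",box(.45,.6,-.32,-.17,.322,.345)&(mx<80)),("prongs",box(.45,.72,-.34,-.15,.24,.258)&(mx>90)),("flange",box(.45,.6,-.34,-.15,.249,.264)&(mx<80)),
      ("lid",box(.42,.68,.06,.34,.06,.076)),("bar",box(.42,.68,.06,.34,.104,.12))]:
        m=m.astype(np.uint8); k,L,st,_=cv2.connectedComponentsWithStats(cv2.dilate(m,np.ones((3,3))))
        L=L*(m>0); b=np.argmax(np.bincount(L.ravel(),minlength=k)[1:])+1; q=P[L==b]
        r=cv2.minAreaRect((q[:,:2]*1000).astype(np.float32))
        print(nm,len(q),"PCA",line(q),"rect",np.round(r[0],0),np.round(r[1],0),round(r[2],1),"z",np.round(np.median(q[:,2]),4))
    for nm,a,b in[("mid",.45,.72)]:
        q=P[box(a,b,-.34,-.15,.24,.258)&(mx>90)]
        hist=np.round(q[np.argsort(q[:,0])][::25],3); print(hist[:,:2].tolist())
```

```text
top
handle 106 PCA (array([ 0.5235, -0.2401]), np.float64(10.9), np.float64(0.048)) rect [ 524. -240.] [52. 26.] 9.8 z 0.3313
prongs 249 PCA (array([ 0.571 , -0.2208]), np.float64(179.5), np.float64(0.163)) rect [ 572. -233.] [161.  70.] 13.4 z 0.2478
flange 89 PCA (array([ 0.5166, -0.2328]), np.float64(50.9), np.float64(0.067)) rect [ 525. -241.] [49. 61.] 6.7 z 0.2541
lid 1034 PCA (array([0.5218, 0.2165]), np.float64(105.1), np.float64(0.176)) rect [521. 217.] [116. 180.] 15.9 z 0.0667
bar 65 PCA (array([0.5237, 0.2171]), np.float64(106.0), np.float64(0.123)) rect [524. 217.] [  9. 125.] 15.5 z 0.1131
[[0.486, -0.22], [0.505, -0.273], [0.563, -0.203], [0.579, -0.25], [0.593, -0.246], [0.606, -0.195], [0.62, -0.193], [0.633, -0.239], [0.639, -0.22], [0.644, -0.228], [0.65, -0.229]]
scene
handle 181 PCA (array([ 0.5322, -0.2479]), np.float64(14.8), np.float64(0.05)) rect [ 532. -245.] [51. 25.] 11.2 z 0.3312
prongs 570 PCA (array([ 0.5841, -0.2428]), np.float64(19.9), np.float64(0.16)) rect [ 579. -234.] [161.  70.] 10.0 z 0.2477
flange 203 PCA (array([ 0.5398, -0.2489]), np.float64(69.6), np.float64(0.07)) rect [ 531. -245.] [52. 61.] 11.3 z 0.2541
lid 1046 PCA (array([0.5359, 0.2127]), np.float64(103.4), np.float64(0.178)) rect [531. 213.] [112. 186.] 15.1 z 0.0657
bar 67 PCA (array([0.5328, 0.2108]), np.float64(105.0), np.float64(0.123)) rect [533. 211.] [  9. 123.] 15.7 z 0.1112
[[0.505, -0.277], [0.532, -0.274], [0.548, -0.273], [0.557, -0.27], [0.563, -0.218], [0.569, -0.267], [0.577, -0.265], [0.583, -0.258], [0.59, -0.204], [0.596, -0.202], [0.603, -0.258], [0.61, -0.252], [0.617, -0.256], [0.623, -0.249], [0.629, -0.251], [0.636, -0.202], [0.642, -0.248], [0.645, -0.228], [0.649, -0.21], [0.651, -0.202], [0.653, -0.227], [0.656, -0.248], [0.659, -0.23], [0.661, -0.24]]
```

Call:
apply_moves:
  steps:
    - [[0,0,-0.2],[0,0,0.039],1]
    - [[0,0,-0.2],[0,0,0.039],1]
    - [[0,0,-0.2],[0,0,0],1]
    - [[0,0,-0.2],[0,0,0],1]
    - [[0.174,-0.07,-0.2],[0,0,0],1]
    - [[0.174,-0.07,0],[0,0,0],1]
    - [[0.174,-0.07,0],[0,0,0],1]
    - [[0.174,-0.07,0],[0,0,0],1]

```text
clock: 0.77
eef_pos: [0.3339, -0.3733, 0.4391]
tool_rot: [0.995, 0.099, 0.0, 0.0]
ft_force: [0.6, -0.3, 0.1]
grip_width: 0.0851
grasp_force: 0.0
```

Call:
apply_moves:
  steps:
    - [[0.174,-0.07,0],[0,0,0],1]
    - [[0.174,-0.07,0],[0,0,0],1]
    - [[0.174,-0.07,0],[0,0,0],1]
    - [[0.174,-0.07,0],[0,0,0],1]
    - [[0.1,-0.04,0],[0,0,0],1]
    - [[0,0,0],[0,0,0],1]
    - [[0,0,0],[0,0,0],1]
    - [[0,0,0],[0,0,0],1]

```text
clock: 1.43
eef_pos: [0.4759, -0.2796, 0.4383]
tool_rot: [0.995, 0.1, -0.001, -0.0]
ft_force: [-0.5, -1.3, 0.2]
grip_width: 0.0852
grasp_force: 0.0
```

```bash
cat >> h.py <<'E'
from scipy.spatial.transform import Rotation as Ro
def st():
    o=bot.get_obs(); R=Ro.from_quat(o["tool_rot"]).as_matrix()
    print("t",round(o["clock"],2),"p",np.round(o["eef_pos"],4),"yaw",round(np.degrees(np.arctan2(R[1,0],R[0,0])),2),"zax",np.round(R[:,2],3),"F",np.round(o["ft_force"],2),"T",np.round(o["ft_torque"],3),"w",round(float(o["grip_width"]),4),"g",round(float(o["grasp_force"]),1)); return o,R
def to(p): # shift in tool-axes full-scale units
    o=bot.get_obs(); R=Ro.from_quat(o["tool_rot"]).as_matrix(); print("shift",np.round(R.T@(np.array(p)-o["eef_pos"])/.2,3))
E
python3 - <<'E'
from h import *
st(); im,d=camera("wrist"); np.savez("pics/w1.npz",im=im,d=d); print(get_calibration("wrist"))
cv2.imwrite("pics/w1.png",im[:,:,::-1]); P=pts("wrist",d)
X,Y,Z=[P[...,i] for i in range(3)]
for zl,zh in((.322,.345),(.249,.264),(.24,.249)):
    m=(d>0)&(Z>zl)&(Z<zh)&(X>.4)&(X<.72)&(Y<-.1)&(Y>-.36); q=P[m]
    if len(q)>5: r=cv2.minAreaRect((q[:,:2]*1000).astype(np.float32)); print(zl,len(q),np.round(r[0],1),np.round(r[1],1),round(r[2],1),np.median(q[:,2]),q[:,:2].mean(0))
E
```

```text
t 1.43 p [ 0.4759 -0.2796  0.4383] yaw 11.45 zax [-0.001  0.    -1.   ] F [-0.46 -1.32  0.2 ] T [-0.015 -0.032  0.009] w 0.0852 g 0.0
{'fov_y': 64.57127423216961, 'cx': 256.72427533319905, 'cy': 191.2165694382648, 'rvec': array([-2.2374667 ,  1.83317142,  0.28074907]), 'tvec': array([-0.36813944,  0.29504649,  0.6843355 ])}
0.322 2170 [ 526.6 -244.5] [49.1 24.1] 11.2 0.33446659502866727 [ 0.5276801  -0.24484397]
0.249 3664 [ 560.4 -237.8] [133.8  61.8] 11.4 0.25141747760036337 [ 0.56510425 -0.24069651]
0.24 135 [ 562.2 -237.3] [131.6  61.9] 11.7 0.24854383406130312 [ 0.58181893 -0.23176279]
```

View pics/w1.png

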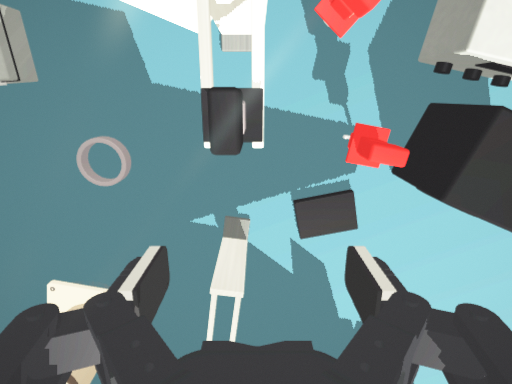

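The wrist view shows the black handle at (227,120) with the prongs running up to the post at the top. The measured block is 49 x 24 mm, centred at (0.527, -0.2445), yaw 11.3°, top at 0.334, which matches the description. Next: go over it, down and close.

Call:
apply_moves:
  steps:
    - [[0.142,-0.061,0],[0,0,0],1]
    - [[0.141,-0.061,0],[0,0,0],1]
    - [[0,0,0.1],[0,0,0],1]
    - [[0,0,0.15],[0,0,0],1]
    - [[0,0,0.15],[0,0,0],1]
    - [[0,0,0.12],[0,0,0],1]
    - [[0,0,0.05],[0,0,0],1]
    - [[0,0,0],[0,0,0],1]

```text
clock: 2.15
eef_pos: [0.5244, -0.2449, 0.3217]
tool_rot: [0.995, 0.099, -0.003, -0.001]
ft_force: [0.2, -0.7, -0.6]
grip_width: 0.0858
grasp_force: 0.0
```

Run:
```python
from h import *
st(); to([.5266,-.2445,.3135])
im,d=camera("wrist"); P=pts("wrist",d); X,Y,Z=[P[...,i] for i in range(3)]
m=(d>0)&(Z>.326)&(Z<.342)&(abs(X-.527)<.045)&(abs(Y+.245)<.025); q=P[m]
r=cv2.minAreaRect((q[:,:2]*1000).astype(np.float32)); print(len(q),r,np.median(q[:,2]))
```

```text
t 2.15 p [ 0.5244 -0.2449  0.3217] yaw 11.31 zax [-0.006  0.002 -1.   ] F [ 0.23 -0.65 -0.57] T [-0.002  0.019  0.025] w 0.0858 g 0.0
shift [0.011 0.    0.041]
5740 ((528.0719604492188, -244.13555908203125), (49.85004806518555, 24.050172805786133), 11.309391021728516) 0.3362103516388081
```

Call:
apply_moves:
  steps:
    - [[0.012,0,0.02],[0,0,0],1]
    - [[0,0,0.0],[0,0,0],1]
    - [[0,0,0],[0,0,0],0.3]
    - [[0,0,0],[0,0,0],0]
    - [[0,0,0],[0,0,0],0]
    - [[0,0,0],[0,0,0],0]
    - [[0,0,0],[0,0,0],0]
    - [[0,0,0],[0,0,0],0]

```text
clock: 2.87
eef_pos: [0.5294, -0.2438, 0.3211]
tool_rot: [0.995, 0.1, 0.0, 0.0]
ft_force: [0.7, 0.5, -1.7]
grip_width: 0.0234
grasp_force: 58.9
```

Run:
```python
from h import *
st()
```

```text
t 2.87 p [ 0.5294 -0.2438  0.3211] yaw 11.45 zax [ 0.001 -0.    -1.   ] F [ 0.74  0.52 -1.71] T [-0.02  -0.03   0.002] w 0.0234 g 58.9
```

Firm grip. Before choosing a path, I'll map the obstacles from the saved depth.

Run:
```python
from h import *
c,s=np.cos(np.radians(11.4)),np.sin(np.radians(11.4)); O=np.array([.5282,-.2441])
z=np.load("pics/top0.npz"); P=pts("top",z["d"]); P[...,:2]+=np.array([.003,-.003])
Q=P.reshape(-1,3)[(z["d"]>0).ravel()]
m=(Q[:,2]>.008)&(Q[:,2]<.4)&(Q[:,0]>.2)&(Q[:,0]<.8)&(abs(Q[:,1])<.5); Q=Q[m]
g=np.full((31,51),0); 
for x,y,h in Q:
    i,j=int((.8-x)/.02),int((.5-y)/.02); g[i,j]=max(g[i,j],h*1000)
print("cols y=+.5..-.5 step .02; rows x from .8 down")
for i in range(30): print(f"{.79-.02*i:.2f}",' '.join('  .' if v==0 else f"{v:3d}" for v in g[i,:50]))
```

```text
cols y=+.5..-.5 step .02; rows x from .8 down
0.79  14  12 153 168   .   . 124   .   .   .   9   .   .   .   8   .   .   .   .   .   .   .  11  57  62  59  11   .   .   .  13   8   9  12   .   .  10   .   .   .   .   9 184 197 191 190  11   8   9   .
0.77   .   . 118 113 119 121 130   .   .   8   .  14   .   .   .   9   9   .  10   9   8   .  11  55  62  55   9  10   .  10   8   .   .   8   .  11   .  10   .   .   .   .   .   9   8   .   .   9   9   .
0.75 122 128 118 123 124 124   .   8   .   .  12   .   .   .   .   .  12  10   .   .   9   8   .   .   .  37  43  45   9   9  10   8   .   9  10   8  10   .  13  13   9   .  10   .   .  16   8  10   .   .
0.73   8   8   8   .   .   .  11   .   .   .   9   .  14   8   .  10   .   .   .   .   .  80 106 110   9  42  45  49  44   .   9  11   8  11   .   9  10   .   .   .   .   .  99   .   .   .  11   .   .   9
0.71  23  10   8   .  10  12  10   8  11  10   .   8   .   .   .  10   .   .   8   8   9  80 118 113  13  40  48  46  36   .   .   .  15  16  17  18   9   .   .   .   . 177 185   .   .   .   .   .   .   .
0.69  23   8   .   .   8   . 
[... 4395 characters left out ...]
2   8   .   .   8   9   8   8  10 182 184 189 175   .   8   .   .   8   .   8   .   .
0.25  14   8  11  12   .   9   .  14   .   .   .   8  10  10  12   .   8   .   .   8  10   9   8   9   .   8   .   .   8   .   .   .   8   .   8   .   . 188 182 184  11   .   .   8   9   . 397 382   .   9
0.23   .   .   .   .  12   8   9   8   .   .   .   8   8  16   8  10   9   9   .   8   .   8   .  10   .   8  10   8   .   .   .   .   .   9   8   .  14 186 192 183 176   .   .   .   . 397 397   .   .   .
0.21  11   .  13   9  11   8   .   .  10   .  12   .   9   .   8   9   9   .   .  14  14   8   .   .   8   .   .  10   .   9   .   8   8  15  10   9   . 183 179 184 170   8   8  10  11 389 322   .   9   .
```

Paths are clear: nothing but the tape (25 mm high) lies on the way, and the small stand is well behind. Now I'll take the scale off its prongs: up 15 mm, out by the open end, then across.

Call:
apply_moves:
  steps:
    - [[0,0,-0.025],[0,0,0],0]
    - [[0,0,-0.05],[0,0,0],0]
    - [[0,0,0],[0,0,0],0]
    - [[-0.06,0,0],[0,0,0],0]
    - [[-0.11,0,0],[0,0,0],0]
    - [[-0.13,0,0],[0,0,0],0]
    - [[-0.13,0,0],[0,0,0],0]
    - [[-0.07,0,-0.05],[0,0,0],0]

```text
clock: 3.53
eef_pos: [0.428, -0.2633, 0.3437]
tool_rot: [0.995, 0.099, -0.003, -0.002]
ft_force: [0.1, -0.5, -2.2]
grip_width: 0.023
grasp_force: 59.2
```

Call:
apply_moves:
  steps:
    - [[0,-0.06,-0.05],[0,0,0],0]
    - [[0.02,-0.13,-0.02],[0,0,0],0]
    - [[0.03,-0.16,0],[0,0,0],0]
    - [[0.03,-0.16,0],[0,0,0],0]
    - [[0.03,-0.16,0],[0,0,0],0]
    - [[0.03,-0.16,0],[0,0,0],0]
    - [[0.03,-0.16,0],[0,0,0],0]
    - [[0.03,-0.16,0],[0,0,0],0]

```text
clock: 4.2
eef_pos: [0.4251, -0.0282, 0.3608]
tool_rot: [0.995, 0.1, 0.001, -0.0]
ft_force: [0.3, -0.4, -1.7]
grip_width: 0.023
grasp_force: 59.4
```

Call:
apply_moves:
  steps:
    - [[0.03,-0.16,0],[0,0,0],0]
    - [[0.03,-0.16,0],[0,0,0],0]
    - [[0.03,-0.16,0],[0,0,0],0]
    - [[0.03,-0.16,0],[0,0,0],0]
    - [[0.03,-0.16,0],[0,0,0],0]
    - [[0.03,-0.16,0],[0,0,0],0]
    - [[0.02,-0.09,0],[0,0,-0.012],0]
    - [[0.01,-0.03,0],[0,0,-0.011],0]

```text
clock: 4.87
eef_pos: [0.4313, 0.1478, 0.3617]
tool_rot: [0.986, 0.164, -0.002, -0.018]
ft_force: [0.8, -0.3, -1.6]
grip_width: 0.0231
grasp_force: 59.5
```

Run:
```python
from h import *
st(); im,d=camera("wrist"); np.savez("pics/w2.npz",im=im,d=d)
cv2.imwrite("pics/w2.png",im[:,:,::-1]); P=pts("wrist",d); st()
X,Y,Z=[P[...,i] for i in range(3)]
for nm,zl,zh in(("bar",.103,.122),("lid",.060,.076)):
    m=((d>0)&(Z>zl)&(Z<zh)&(X>.4)&(X<.72)&(Y>.05)&(Y<.4)).astype(np.uint8)
    k,L,s,_=cv2.connectedComponentsWithStats(m); q=P[L==1+np.argmax(s[1:,4])]
    r=cv2.minAreaRect((q[:,:2]*1000).astype(np.float32)); print(nm,len(q),np.round(r[0],1),np.round(r[1],1),round(r[2],1),np.median(q[:,2]))
```

```text
t 4.87 p [0.4313 0.1478 0.3617] yaw 18.9 zax [-0.009  0.036 -0.999] F [ 0.83 -0.32 -1.6 ] T [-0.09  -0.024 -0.014] w 0.0231 g 59.5
t 4.92 p [0.4312 0.1478 0.3616] yaw 19.0 zax [-0.009  0.035 -0.999] F [ 0.29  0.81 -1.35] T [ 0.005 -0.085  0.017] w 0.0232 g 59.5
bar 850 [526.7 213.8] [  8.1 130. ] 15.4 0.1145899416575969
lid 11799 [526.2 214.2] [111. 180.] 15.5 0.06830119332901219
```

View pics/w2.png

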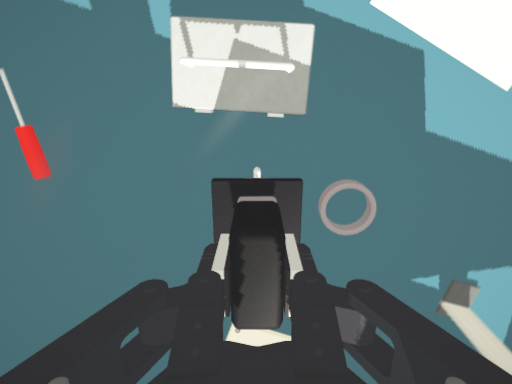

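The wrist view shows the case at (243,65), its bar from (183,62) to (292,68), and the hook tip at (257,172) beyond the flange. The tool has ended up tilted about 2°, so I'll work out the correction and check where the hook sits in the tool frame.

```bash
cat >> h.py <<'E'
def fix(yaw): # rotvec (fraction of pi) in tool axes to stand straight at yaw deg
    o=bot.get_obs(); R=Ro.from_quat(o["tool_rot"]).as_matrix(); c,s=np.cos(np.radians(yaw)),np.sin(np.radians(yaw))
    D=np.array([[c,s,0],[s,-c,0],[0,0,-1.]]); print("turn",np.round(Ro.from_matrix(R.T@D).as_rotvec()/np.pi,4)); return D
E
python3 - <<'E'
from h import *
o,R=st(); D=fix(15.5); print(np.round(o["joint_pos"],3))
f,cx,cy,Rc,t=cal("wrist"); C=-Rc.T@t; print("cam in tool",R.T@(C-o["eef_pos"]),np.round(R.T@Rc.T,3).tolist())
z=np.load("pics/w2.npz"); P=pts("wrist",z["d"]); T=(P-o["eef_pos"])@R
for v in range(164,182,2): print(v,[np.round(T[v,u]*1000,0).tolist() for u in (255,257,259)])
for nm,a,b in(("flange",.055,.075),("handletop",-.03,-.005)):
    m=(z["d"]>0)&(T[...,2]>a)&(T[...,2]<b)&(abs(T[...,1])<.035)&(abs(T[...,0])<.045); q=T[m]*1000; print(nm,np.round(np.percentile(q,[2,50,98],axis=0),1).tolist())
E
```

```text
t 4.92 p [0.4312 0.1478 0.3616] yaw 19.0 zax [-0.009  0.035 -0.999] F [ 0.29  0.81 -1.35] T [ 0.005 -0.085  0.017] w 0.0232 g 59.5
turn [-0.0116 -0.0006  0.0195]
[0.307 0.13  0.159 1.598 0.037 3.117]
cam in tool [ 0.07545529 -0.00033863 -0.12595891] [[-0.001, -0.954, -0.299], [1.0, -0.001, 0.0], [-0.001, -0.299, 0.954]]
164 [[-31.0, -3.0, 362.0], [-31.0, 0.0, 361.0], [-31.0, 4.0, 362.0]]
166 [[-34.0, -3.0, 362.0], [-34.0, 0.0, 363.0], [-34.0, 4.0, 361.0]]
168 [[10.0, -2.0, 157.0], [10.0, 0.0, 157.0], [10.0, 2.0, 159.0]]
170 [[9.0, -2.0, 151.0], [9.0, 0.0, 151.0], [9.0, 2.0, 153.0]]
172 [[7.0, -2.0, 151.0], [8.0, 0.0, 150.0], [7.0, 2.0, 151.0]]
174 [[6.0, -2.0, 151.0], [5.0, 0.0, 152.0], [6.0, 2.0, 151.0]]
176 [[0.0, -2.0, 163.0], [0.0, 0.0, 164.0], [-0.0, 2.0, 166.0]]
178 [[12.0, -2.0, 112.0], [12.0, -0.0, 111.0], [12.0, 2.0, 111.0]]
180 [[23.0, -1.0, 66.0], [23.0, -0.0, 66.0], [23.0, 1.0, 66.0]]
flange [[-17.0, -29.6, 59.3], [12.1, -0.7, 64.7], [23.3, 28.7, 66.8]]
handletop [[-23.6, -25.1, -29.4], [5.7, -0.2, -13.3], [22.2, 24.4, -6.7]]
```

The last joint is at 3.12 of 3.14, so this grasp can't reach the case's heading. The half-turned grasp would put it near 0.1. I'll hang the scale back, regrip it half a turn round, and grip a bit deeper at the same time.

Call:
apply_moves:
  steps:
    - [[-0.01,0.05,0],[-0.0116,0,0.0195],0]
    - [[-0.02,0.12,0],[0,0,0.0225],0]
    - [[-0.032,0.155,0],[0,0,0],0]
    - [[-0.032,0.155,0],[0,0,0],0]
    - [[-0.032,0.155,0],[0,0,0],0]
    - [[-0.032,0.155,0],[0,0,0],0]
    - [[-0.032,0.155,0],[0,0,0],0]
    - [[-0.032,0.155,0],[0,0,0],0]

```text
clock: 5.58
eef_pos: [0.4398, -0.0948, 0.3592]
tool_rot: [0.994, 0.105, -0.0, -0.005]
ft_force: [0.1, -0.3, -1.3]
grip_width: 0.0232
grasp_force: 59.6
```

Call:
apply_moves:
  steps:
    - [[-0.032,0.155,0],[0,0,0],0]
    - [[-0.032,0.155,0],[0,0,0],0]
    - [[-0.032,0.155,0],[0,0,0],0]
    - [[-0.032,0.155,0],[0,0,0],0]
    - [[-0.032,0.155,0],[0,0,0],0]
    - [[-0.03,0.14,0.03],[0,0,0],0]
    - [[-0.01,0.07,0.03],[0,0,0],0]
    - [[0,0,0.04],[0,0,0],0]

```text
clock: 6.25
eef_pos: [0.4423, -0.2968, 0.3359]
tool_rot: [0.995, 0.104, -0.0, -0.005]
ft_force: [1.7, 0.5, -2.1]
grip_width: 0.0231
grasp_force: 59.6
```

Call:
apply_moves:
  steps:
    - [[0,0,0],[0,0,0],0]
    - [[0,0,0],[0,0,0],0]
    - [[0,0,0],[0,0,0],0]
    - [[0,0,0],[0,0,0],0]
    - [[0,0,0],[0,0,0],0]
    - [[0,0,0],[0,0,0],0]
    - [[0,0,0],[0,0,0],0]
    - [[0,0,0],[0,0,0],0]

```text
clock: 6.92
eef_pos: [0.4431, -0.2926, 0.337]
tool_rot: [0.994, 0.107, -0.0, -0.005]
ft_force: [-0.2, -0.3, -0.9]
grip_width: 0.023
grasp_force: 59.6
```

Run:
```python
from h import *
st(); fix(11.45); to([.5294-.098,-.2438-.0199,.336]); to([.5294,-.2438,.336])
```

```text
t 6.92 p [ 0.4431 -0.2926  0.337 ] yaw 12.27 zax [-0.001  0.01  -1.   ] F [-0.16 -0.28 -0.95] T [-0.022 -0.015 -0.04 ] w 0.023 g 59.6
turn [-0.0033 -0.0003  0.0045]
shift [-0.027 -0.154  0.007]
shift [ 0.473 -0.147  0.007]
```

Call:
apply_moves:
  steps:
    - [[-0.013,-0.077,0],[-0.0033,0,0.0045],0]
    - [[-0.013,-0.077,0],[0,0,0],0]
    - [[0,0,0],[0,0,0],0]
    - [[0,0,0],[0,0,0],0]
    - [[0,0,0],[0,0,0],0]
    - [[0,0,0],[0,0,0],0]
    - [[0,0,0],[0,0,0],0]
    - [[0,0,0],[0,0,0],0]

```text
clock: 7.58
eef_pos: [0.4317, -0.2643, 0.3367]
tool_rot: [0.995, 0.099, 0.0, -0.0]
ft_force: [-1.0, -0.4, -3.0]
grip_width: 0.0232
grasp_force: 59.9
```

Run:
```python
from h import *
st(); fix(11.45); to([.5294,-.2438,.336])
```

```text
t 7.58 p [ 0.4317 -0.2643  0.3367] yaw 11.4 zax [ 0.  0. -1.] F [-1.03 -0.38 -2.97] T [ 0.038  0.066 -0.008] w 0.0232 g 59.9
turn [-0.0001 -0.0001 -0.0003]
shift [ 0.499 -0.004  0.004]
```

Call:
apply_moves:
  steps:
    - [[0.06,-0.004,0],[0,0,0],0]
    - [[0.1,0,0],[0,0,0],0]
    - [[0.12,0,0],[0,0,0],0]
    - [[0.12,0,0],[0,0,0],0]
    - [[0.1,0,0],[0,0,0],0]
    - [[0,0,0],[0,0,0],0]
    - [[0,0,0.03],[0,0,0],0]
    - [[0,0,0.03],[0,0,0],0]

```text
clock: 8.25
eef_pos: [0.5296, -0.2433, 0.3243]
tool_rot: [0.995, 0.1, 0.0, -0.0]
ft_force: [-0.5, 0.4, -2.1]
grip_width: 0.0231
grasp_force: 60.0
```

Call:
apply_moves:
  steps:
    - [[0,0,0.015],[0,0,0],0]
    - [[0,0,0],[0,0,0],0]
    - [[0,0,0],[0,0,0],0.5]
    - [[0,0,0],[0,0,0],1]
    - [[0,0,0],[0,0,0],1]
    - [[0,0,0],[0,0,0],1]
    - [[0,0,-0.1],[0,0,0],1]
    - [[0,0,-0.2],[0,0,0],1]

```text
clock: 8.92
eef_pos: [0.5273, -0.2424, 0.377]
tool_rot: [0.995, 0.099, -0.005, -0.003]
ft_force: [1.6, -1.5, 0.1]
grip_width: 0.0852
grasp_force: 0.0
```

Call:
apply_moves:
  steps:
    - [[0,0,-0.1],[0,0,-0.02],1]
    - [[0,0,0],[0,0,-0.039],1]
    - [[0,0,0],[0,0,-0.039],1]
    - [[0,0,0],[0,0,-0.039],1]
    - [[0,0,0],[0,0,-0.039],1]
    - [[0,0,0],[0,0,-0.039],1]
    - [[0,0,0],[0,0,-0.039],1]
    - [[0,0,0],[0,0,-0.039],1]

```text
clock: 9.58
eef_pos: [0.5294, -0.2434, 0.4022]
tool_rot: [0.846, 0.534, 0.0, 0.0]
ft_force: [0.3, 0.4, 0.8]
grip_width: 0.0853
grasp_force: 0.0
```

Call:
apply_moves:
  steps:
    - [[0,0,0],[0,0,-0.039],1]
    - [[0,0,0],[0,0,-0.039],1]
    - [[0,0,0],[0,0,-0.039],1]
    - [[0,0,0],[0,0,-0.039],1]
    - [[0,0,0],[0,0,-0.039],1]
    - [[0,0,0],[0,0,-0.039],1]
    - [[0,0,0],[0,0,-0.039],1]
    - [[0,0,0],[0,0,-0.039],1]

```text
clock: 10.25
eef_pos: [0.5294, -0.2434, 0.4022]
tool_rot: [0.495, 0.869, 0.0, 0.0]
ft_force: [-0.2, 0.5, -0.1]
grip_width: 0.0857
grasp_force: 0.0
```

Call:
apply_moves:
  steps:
    - [[0,0,0],[0,0,-0.039],1]
    - [[0,0,0],[0,0,-0.039],1]
    - [[0,0,0],[0,0,-0.039],1]
    - [[0,0,0],[0,0,-0.039],1]
    - [[0,0,0],[0,0,-0.039],1]
    - [[0,0,0],[0,0,-0.039],1]
    - [[0,0,0],[0,0,-0.039],1]
    - [[0,0,0],[0,0,-0.039],1]

```text
clock: 10.92
eef_pos: [0.5294, -0.2434, 0.4022]
tool_rot: [0.028, 1.0, 0.0, 0.0]
ft_force: [1.0, 0.1, -0.4]
grip_width: 0.0853
grasp_force: 0.0
```

Run:
```python
from h import *
st(); fix(191.4)
im,d=camera("wrist"); np.savez("pics/w3.npz",im=im,d=d); P=pts("wrist",d)
X,Y,Z=[P[...,i] for i in range(3)]
m=((d>0)&(Z>.322)&(Z<.345)&(abs(X-.528)<.05)&(abs(Y+.244)<.04)); q=P[m]
if len(q)>10:
    r=cv2.minAreaRect((q[:,:2]*1000).astype(np.float32)); print(len(q),r,np.median(q[:,2])); to([r[0][0]/1000,r[0][1]/1000,.314])
```

```text
t 10.92 p [ 0.5294 -0.2434  0.4022] yaw 176.83 zax [ 0.001  0.    -1.   ] F [ 0.99  0.15 -0.36] T [ 0.023 -0.015  0.029] w 0.0853 g 0.0
turn [ 0.      0.0003 -0.081 ]
2421 ((525.4317016601562, -244.1378631591797), (49.38752746582031, 24.153335571289062), 11.506648063659668) 0.33412839802741606
shift [ 0.02  -0.005  0.441]
```

Call:
apply_moves:
  steps:
    - [[0,0,0.0],[0,0,-0.039],1]
    - [[0,0,0],[0,0,-0.039],1]
    - [[0.012,0,0.05],[0,0,-0.003],1]
    - [[0,0,0.15],[0,0,0],1]
    - [[0,0,0.13],[0,0,0],1]
    - [[0,0,0.08],[0,0,0],1]
    - [[0,0,0.03],[0,0,0],1]
    - [[0,0,0],[0,0,0],1]

```text
clock: 11.63
eef_pos: [0.5263, -0.2434, 0.3124]
tool_rot: [-0.096, 0.995, 0.001, -0.001]
ft_force: [0.5, 0.0, 0.0]
grip_width: 0.0856
grasp_force: 0.0
```

Call:
apply_moves:
  steps:
    - [[0,0,0],[0,0,0],0.4]
    - [[0,0,0],[0,0,0],0]
    - [[0,0,0],[0,0,0],0]
    - [[0,0,0],[0,0,0],0]
    - [[0,0,0],[0,0,0],0]
    - [[0,0,0],[0,0,0],0]
    - [[0,0,0],[0,0,0],0]
    - [[0,0,0],[0,0,0],0]

```text
clock: 12.3
eef_pos: [0.5274, -0.2436, 0.3149]
tool_rot: [-0.096, 0.995, -0.0, 0.001]
ft_force: [-0.2, 1.4, 4.0]
grip_width: 0.0235
grasp_force: 59.6
```

Run:
```python
from h import *
o,_=st(); print(np.round(o["joint_pos"],3)); fix(191.4)
```

```text
t 12.3 p [ 0.5274 -0.2436  0.3149] yaw -168.93 zax [ 0.002  0.    -1.   ] F [-0.24  1.41  4.01] T [ 0.164  0.034 -0.048] w 0.0235 g 59.6
[-4.330e-01  3.930e-01  3.880e-01  1.565e+00  1.000e-03 -6.260e-01]
turn [-0.0001  0.0007 -0.0018]
```

Call:
apply_moves:
  steps:
    - [[0,0,-0.025],[0,0,0],0]
    - [[0,0,-0.05],[0,0,0],0]
    - [[0,0,0],[0,0,0],0]
    - [[0.06,0,0],[0,0,0],0]
    - [[0.11,0,0],[0,0,0],0]
    - [[0.13,0,0],[0,0,0],0]
    - [[0.13,0,0],[0,0,0],0]
    - [[0.07,0,0],[0,0,0],0]

```text
clock: 12.97
eef_pos: [0.4263, -0.263, 0.3282]
tool_rot: [-0.096, 0.995, 0.001, -0.001]
ft_force: [-0.3, -0.0, -1.4]
grip_width: 0.0234
grasp_force: 59.0
```

Call:
apply_moves:
  steps:
    - [[0,0.05,0],[0,0,0],0]
    - [[-0.02,0.1,0],[0,0,0],0]
    - [[-0.03,0.14,0],[0,0,0],0]
    - [[-0.035,0.155,0],[0,0,0],0]
    - [[-0.035,0.155,0],[0,0,0],0]
    - [[-0.035,0.155,0],[0,0,0],0]
    - [[-0.035,0.155,0],[0,0,0],0]
    - [[-0.035,0.155,0],[0,0,0],0]

```text
clock: 13.63
eef_pos: [0.432, -0.0433, 0.3285]
tool_rot: [-0.096, 0.995, 0.0, -0.0]
ft_force: [0.7, -0.0, -1.8]
grip_width: 0.0231
grasp_force: 59.1
```

Call:
apply_moves:
  steps:
    - [[-0.035,0.155,0],[0,0,0],0]
    - [[-0.035,0.155,0],[0,0,0],0]
    - [[-0.035,0.155,0],[0,0,0],0]
    - [[-0.035,0.155,0],[0,0,0],0]
    - [[-0.035,0.155,0],[0,0,0],0]
    - [[-0.03,0.14,0],[0,0,-0.012],0]
    - [[-0.02,0.1,0],[0,0,-0.012],0]
    - [[-0.01,0.05,0],[0,0,0],0]

```text
clock: 14.3
eef_pos: [0.4355, 0.1757, 0.3283]
tool_rot: [-0.136, 0.991, 0.0, -0.0]
ft_force: [0.7, -0.6, -1.7]
grip_width: 0.0228
grasp_force: 59.2
```

Call:
apply_moves:
  steps:
    - [[0,0,0],[0,0,0],0]
    - [[0,0,0],[0,0,0],0]
    - [[0,0,0],[0,0,0],0]
    - [[0,0,0],[0,0,0],0]
    - [[0,0,0],[0,0,0],0]
    - [[0,0,0],[0,0,0],0]
    - [[0,0,0],[0,0,0],0]
    - [[0,0,0],[0,0,0],0]

```text
clock: 14.97
eef_pos: [0.436, 0.1724, 0.3292]
tool_rot: [-0.133, 0.991, 0.0, 0.0]
ft_force: [0.7, 0.1, -1.8]
grip_width: 0.0234
grasp_force: 59.2
```

Run:
```python
from h import *
o,_=st(); print(np.round(o["joint_pos"],3)); fix(195.45); to([.440,.190,.2424])
```

```text
t 14.97 p [0.436  0.1724 0.3292] yaw -164.67 zax [ 0.001  0.    -1.   ] F [ 0.72  0.05 -1.81] T [0.03  0.003 0.05 ] w 0.0234 g 59.2
[0.376 0.157 0.109 1.522 0.    0.109]
turn [ 0.0001  0.0002 -0.0007]
shift [-0.042  0.08   0.434]
```

Call:
apply_moves:
  steps:
    - [[-0.02,0.04,0],[0,0,0],0]
    - [[-0.02,0.04,0],[0,0,0],0]
    - [[0,0,0.05],[0,0,0],0]
    - [[0,0,0.12],[0,0,0],0]
    - [[0,0,0.13],[0,0,0],0]
    - [[0,0,0.1],[0,0,0],0]
    - [[0,0,0.03],[0,0,0],0]
    - [[0,0,0],[0,0,0],0]

```text
clock: 15.63
eef_pos: [0.4384, 0.1906, 0.2413]
tool_rot: [-0.134, 0.991, -0.0, -0.002]
ft_force: [-1.0, 0.0, -1.3]
grip_width: 0.0233
grasp_force: 59.1
```

Run:
```python
from h import *
o,R=st(); im,d=camera("wrist"); np.savez("pics/w4.npz",im=im,d=d); P=pts("wrist",d); T=(P-o["eef_pos"])@R
X,Y,Z=[P[...,i] for i in range(3)]
out=im[:,:,::-1].copy()
for nm,zl,zh in(("bar",.103,.122),("lid",.060,.076)):
    m=((d>0)&(Z>zl)&(Z<zh)&(X>.4)&(X<.72)&(Y>.05)&(Y<.4)); q=P[m]; print(nm,len(q))
    if len(q)>10: r=cv2.minAreaRect((q[:,:2]*1000).astype(np.float32)); print(r)
si,sd=camera("scene"); np.savez("pics/s4.npz",im=si,d=sd)
u,v=proj("scene",[.5,.2,.11]); u,v=int(u),int(v); print(u,v)
c=cv2.resize(si[v-50:v+50,u-50:u+50,::-1],(384,384)); cv2.imwrite("pics/w4.png",cv2.resize(np.hstack([out[:, :],c]),(798,342)))
```

```text
t 15.63 p [0.4384 0.1906 0.2413] yaw -164.57 zax [-0.004 -0.001 -1.   ] F [-1.01  0.04 -1.32] T [ 0.038 -0.029  0.01 ] w 0.0233 g 59.1
bar 66
((476.114013671875, 199.4384002685547), (105.15313720703125, 130.6796417236328), 15.496227264404297)
lid 4336
((517.1353149414062, 210.97589111328125), (96.65179443359375, 180.18264770507812), 15.354008674621582)
283 201
```

View pics/w4.png

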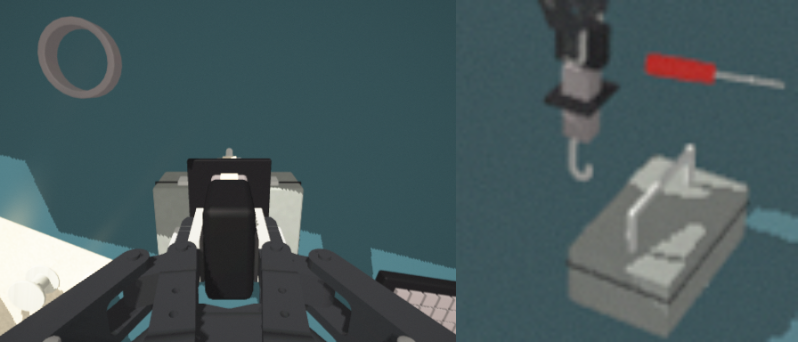

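Left: the wrist view from behind, with the bar ends just visible either side of the flange at (183,180) and (285,182) and the shank at (228,153). Right: the scene crop shows the hook's tip pointing away from the robot, towards the bar, as it should. Now the bar relative to the hook in this one frame.

Run:
```python
from h import *
o,R=st(); z=np.load("pics/w4.npz"); d=z["d"]; P=pts("wrist",d); T=(P-o["eef_pos"])@R*1000
Z=P[...,2]; m=(d>0)&(Z>.1)&(Z<.125)&(P[...,0]>.48); 
a=T[m]; a=a[np.argsort(a[:,1])]; print(len(a)); print(np.round(a[::max(1,len(a)//12)],1).tolist())
lm=(d>0)&(Z>.062)&(Z<.074)&(P[...,0]>.44); l=T[lm]; print("lid near edge tool x",np.percentile(l[:,0],[95,99,100]),"y",l[:,1].min(),l[:,1].max())
for v in range(164,182,2): print(v,[np.round(T[v,u]).tolist() for u in (256,258)])
fl=(d>0)&(T[...,2]>50)&(T[...,2]<68)&(abs(T[...,1])<33)&(abs(T[...,0])<40); print("flange",np.round(np.percentile(T[fl],[1,50,99],axis=0),1).tolist())
# scene / top bar+hook check
for n in("s4",):
    z=np.load("pics/s4.npz"); P=pts("scene",z["d"]); Zs=P[...,2]; m=(z["d"]>0)&(Zs>.104)&(Zs<.12)&(abs(P[...,0]-.53)<.09)&(abs(P[...,1]-.21)<.09); q=(P[m]-o["eef_pos"])@R*1000
    print("bar scene tool x",np.round(np.percentile(q,[5,50,95],axis=0),1).tolist())
    m=(z["d"]>0)&(Zs>.07)&(Zs<.14)&(abs(P[...,0]-.44)<.04)&(abs(P[...,1]-.19)<.03); q=(P[m]-o["eef_pos"])@R*1000; q=q[np.argsort(q[:,2])]; print("hook scene",np.round(q[::3],0).tolist())
```

```text
t 15.73 p [0.44   0.1911 0.244 ] yaw -164.58 zax [ 0.001  0.001 -1.   ] F [-0.45 -0.45 -1.  ] T [-0.015 -0.015  0.001] w 0.0234 g 59.1
51
[[-90.5, -66.9, 131.0], [-89.9, -65.9, 140.6], [-89.0, -65.2, 137.3], [-88.9, -64.5, 138.9], [-88.7, -64.0, 136.8], [-88.2, -63.3, 143.4], [-88.8, -62.7, 135.2], [-89.2, -62.3, 137.6], [-89.1, -61.2, 137.5], [-88.9, 60.7, 142.5], [-88.9, 61.7, 137.1], [-89.3, 62.5, 136.0], [-90.2, 63.5, 141.0]]
lid near edge tool x [-38.23829487 -37.55294087 -32.15255501] y -91.50519150536104 88.72370218511134
164 [[-3.0, -1.0, 241.0], [-2.0, 2.0, 240.0]]
166 [[-5.0, -1.0, 240.0], [-5.0, 2.0, 242.0]]
168 [[14.0, -1.0, 148.0], [14.0, 1.0, 147.0]]
170 [[14.0, -1.0, 139.0], [14.0, 1.0, 139.0]]
172 [[14.0, -1.0, 131.0], [14.0, 1.0, 131.0]]
174 [[15.0, -1.0, 123.0], [14.0, 1.0, 124.0]]
176 [[17.0, -0.0, 106.0], [17.0, 1.0, 107.0]]
178 [[27.0, -0.0, 63.0], [27.0, 1.0, 63.0]]
180 [[27.0, -0.0, 59.0], [27.0, 1.0, 59.0]]
flange [[-14.6, -29.4, 51.9], [16.4, 0.3, 58.4], [27.5, 29.6, 62.6]]
bar scene tool x [[-98.1, -67.2, 130.3], [-94.8, -11.2, 132.2], [-90.9, 48.5, 135.6]]
hook scene [[-17.0, -6.0, 104.0], [-10.0, -14.0, 106.0], [-6.0, -14.0, 107.0], [9.0, -14.0, 109.0], [-16.0, -10.0, 110.0], [-13.0, -11.0, 110.0], [-5.0, -12.0, 113.0], [10.0, -6.0, 126.0], [11.0, -3.0, 133.0], [11.0, -3.0, 137.0], [7.0, -5.0, 143.0], [11.0, -3.0, 149.0], [-14.0, -6.0, 151.0], [-9.0, -3.0, 155.0], [5.0, -8.0, 157.0], [4.0, -2.0, 160.0], [-4.0, -2.0, 162.0], [-3.0, -6.0, 164.0]]
```

Wrist frame: bar axis at tool x ≈ -92.6 and hook seat at +1 (shank outer face 14, flange edge 27), both agreeing with the given sizes, and scene agrees. So advance 94 mm at seat height 0.086.

Call:
apply_moves:
  steps:
    - [[-0.04,0,0],[0,0,0],0]
    - [[-0.08,0,0],[0,0,0],0]
    - [[-0.1,0,0],[0,0,0],0]
    - [[-0.1,0,0],[0,0,0],0]
    - [[-0.08,0,0],[0,0,0],0]
    - [[-0.05,0,0],[0,0,0],0]
    - [[-0.02,0,0],[0,0,0],0]
    - [[0,0,0],[0,0,0],0]

```text
clock: 16.4
eef_pos: [0.5308, 0.2155, 0.2434]
tool_rot: [-0.134, 0.991, 0.0, 0.0]
ft_force: [-1.0, 0.2, -2.2]
grip_width: 0.0234
grasp_force: 59.2
```

```bash
cat >> h.py <<'E'
def see(tag,view=False):
    o,R=st(); F=[]; T=[]
    si,sd=camera("scene"); oo=bot.get_obs(); F.append(oo["ft_force"])
    ti,td=camera("top"); F.append(bot.get_obs()["ft_force"]); wi,wd=camera("wrist"); F.append(bot.get_obs()["ft_force"])
    np.savez(f"pics/{tag}.npz",si=si,sd=sd,ti=ti,td=td,wi=wi,wd=wd)
    print("Fmean",np.round(np.mean(F+[o["ft_force"]],0),2))
    for n,d in(("scene",sd),("top",td)):
        P=pts(n,d); B=np.array([.527,.214]); u=np.array([.964,.266]); w=np.array([-.266,.964]); q=P[d>0]
        x=(q[:,:2]-B)@u; y=(q[:,:2]-B)@w; k=(abs(x)<.052)&(abs(y)<.086)&(q[:,2]>.05)&(q[:,2]<.098)
        A=np.c_[x,y,np.ones_like(x)][k]; z=q[k,2]; keep=np.ones(len(z),bool)
        for _ in range(6):
            s=np.linalg.lstsq(A[keep],z[keep],rcond=None)[0]; e=abs(z-A@s); keep=e<max(.004,2*np.median(e))
        print(n,"lid z",round(s[2]*1000,1),"slope deg x,y",np.round(np.degrees(s[:2]),2),keep.sum())
    return si,ti,wi
E
python3 - <<'E'
from h import *
si,ti,wi=see("v5"); u,v=[int(a) for a in proj("scene",[.527,.213,.13])]
c=si[v-40:v+40,u-40:u+40,::-1]; cv2.imwrite("pics/v5.png",cv2.resize(c,(560,560),interpolation=cv2.INTER_CUBIC))
E
```

```text
t 16.4 p [0.5308 0.2155 0.2434] yaw -164.63 zax [ 0.  0. -1.] F [-1.    0.22 -2.25] T [ 0.032  0.159 -0.007] w 0.0234 g 59.2
Fmean [-0.47  0.31 -2.37]
scene lid z 65.7 slope deg x,y [0.08 0.  ] 798
top lid z 66.3 slope deg x,y [-1.23 -0.48] 175
```

View pics/v5.png

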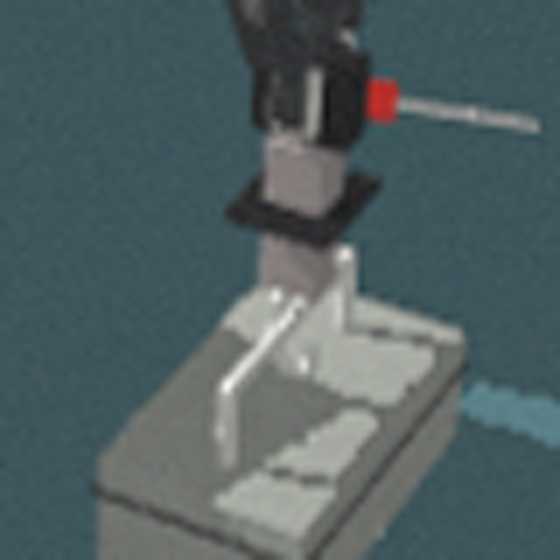

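The scene crop shows the hook tip past the bar at (300,358), with the bar between shank and tip. The lid slope reads 0°, my baseline. Now raise slowly to load the spring.

Call:
apply_moves:
  steps:
    - [[0,0,-0.05],[0,0,0],0]
    - [[0,0,-0.05],[0,0,0],0]
    - [[0,0,-0.03],[0,0,0],0]
    - [[0,0,-0.02],[0,0,0],0]
    - [[0,0,-0.02],[0,0,0],0]
    - [[0,0,-0.02],[0,0,0],0]
    - [[0,0,0],[0,0,0],0]
    - [[0,0,0],[0,0,0],0]

```text
clock: 17.22
eef_pos: [0.5302, 0.2153, 0.2809]
tool_rot: [-0.134, 0.991, 0.0, 0.0]
ft_force: [0.4, -0.0, -6.1]
grip_width: 0.023
grasp_force: 58.9
```

Run:
```python
from h import *
see("v6")
```

```text
t 17.22 p [0.5302 0.2153 0.2809] yaw -164.62 zax [ 0.001  0.    -1.   ] F [ 0.4  -0.05 -6.07] T [-0.005 -0.063  0.014] w 0.023 g 58.9
Fmean [ 0.2  -0.08 -5.72]
scene lid z 65.8 slope deg x,y [ 0.33 -0.04] 811
top lid z 69.6 slope deg x,y [-1.08  2.56] 167
```

Call:
apply_moves:
  steps:
    - [[0,0,-0.01],[0,0,0],0]
    - [[0,0,-0.01],[0,0,0],0]
    - [[0,0,0],[0,0,0],0]
    - [[0,0,0],[0,0,0],0]
    - [[0,0,0],[0,0,0],0]
    - [[0,0,0],[0,0,0],0]
    - [[0,0,0],[0,0,0],0]
    - [[0,0,0],[0,0,0],0]

```text
clock: 18.03
eef_pos: [0.53, 0.2153, 0.2851]
tool_rot: [-0.134, 0.991, 0.0, 0.0]
ft_force: [-0.2, -0.7, -6.7]
grip_width: 0.0237
grasp_force: 59.0
```

Run:
```python
from h import *
see("v7")
```

```text
t 18.03 p [0.53   0.2153 0.2851] yaw -164.61 zax [ 0.  0. -1.] F [-0.16 -0.67 -6.75] T [-0.002 -0.059 -0.016] w 0.0237 g 59.0
Fmean [ 0.18 -0.47 -6.58]
scene lid z 66.0 slope deg x,y [ 0.11 -0.29] 800
top lid z 66.1 slope deg x,y [-1.09 -0.19] 171
```

Call:
apply_moves:
  steps:
    - [[0,0,-0.01],[0,0,0],0]
    - [[0,0,-0.01],[0,0,0],0]
    - [[0,0,0],[0,0,0],0]
    - [[0,0,0],[0,0,0],0]
    - [[0,0,0],[0,0,0],0]
    - [[0,0,0],[0,0,0],0]
    - [[0,0,0],[0,0,0],0]
    - [[0,0,0],[0,0,0],0]

```text
clock: 18.85
eef_pos: [0.5301, 0.2153, 0.2891]
tool_rot: [-0.134, 0.991, 0.0, 0.0]
ft_force: [1.5, -0.4, -6.8]
grip_width: 0.0234
grasp_force: 59.0
```

Run:
```python
from h import *
see("v8")
```

```text
t 18.85 p [0.5301 0.2153 0.2891] yaw -164.62 zax [ 0.  0. -1.] F [ 1.46 -0.4  -6.77] T [ 0.011 -0.078  0.011] w 0.0234 g 59.0
Fmean [ 0.74  0.07 -6.57]
scene lid z 69.3 slope deg x,y [ 0.07 -2.48] 772
top lid z 73.1 slope deg x,y [0.22 0.23] 183
```

The -y end lifts at about 4.85 N at the middle (h ≈ +1.4), so the contents sit to +y. Next: unload, slide 27 mm to +y, and find the tipping force there. The two together give the weight and the balance point.

Call:
apply_moves:
  steps:
    - [[0,0,0.02],[0,0,0],0]
    - [[0,0,0.04],[0,0,0],0]
    - [[0,0,0.05],[0,0,0],0]
    - [[0,0,0.04],[0,0,0],0]
    - [[0,0,0],[0,0,0],0]
    - [[0,0.045,0],[0,0,0],0]
    - [[0,0.06,0],[0,0,0],0]
    - [[0,0.03,0],[0,0,0],0]

```text
clock: 19.67
eef_pos: [0.5227, 0.2434, 0.2599]
tool_rot: [-0.134, 0.991, 0.001, 0.001]
ft_force: [-0.3, -0.3, -2.2]
grip_width: 0.0232
grasp_force: 59.7
```

Call:
apply_moves:
  steps:
    - [[0,0,0],[0,0,0],0]
    - [[0,0,-0.03],[0,0,0],0]
    - [[0,0,-0.03],[0,0,0],0]
    - [[0,0,-0.03],[0,0,0],0]
    - [[0,0,-0.03],[0,0,0],0]
    - [[0,0,-0.01],[0,0,0],0]
    - [[0,0,0],[0,0,0],0]
    - [[0,0,0],[0,0,0],0]

```text
clock: 20.33
eef_pos: [0.523, 0.2411, 0.2849]
tool_rot: [-0.134, 0.991, 0.0, 0.0]
ft_force: [0.9, 0.6, -6.2]
grip_width: 0.0234
grasp_force: 59.2
```

Run:
```python
from h import *
see("v9")
```

```text
t 20.33 p [0.523  0.2411 0.2849] yaw -164.64 zax [ 0.  0. -1.] F [ 0.88  0.62 -6.18] T [ 0.135 -0.039 -0.013] w 0.0234 g 59.2
Fmean [ 0.09  0.56 -6.69]
scene lid z 66.7 slope deg x,y [0.24 0.34] 802
top lid z 68.2 slope deg x,y [0.8  1.59] 309
```

Call:
apply_moves:
  steps:
    - [[0,0,-0.01],[0,0,0],0]
    - [[0,0,-0.01],[0,0,0],0]
    - [[0,0,0],[0,0,0],0]
    - [[0,0,0],[0,0,0],0]
    - [[0,0,0],[0,0,0],0]
    - [[0,0,0],[0,0,0],0]
    - [[0,0,0],[0,0,0],0]
    - [[0,0,0],[0,0,0],0]

```text
clock: 21.15
eef_pos: [0.5229, 0.2414, 0.2891]
tool_rot: [-0.134, 0.991, 0.0, 0.0]
ft_force: [1.4, -0.6, -6.9]
grip_width: 0.0232
grasp_force: 59.1
```

Run:
```python
from h import *
see("v10")
```

```text
t 21.15 p [0.5229 0.2414 0.2891] yaw -164.61 zax [ 0.  0. -1.] F [ 1.44 -0.56 -6.93] T [-0.002 -0.035  0.019] w 0.0232 g 59.1
Fmean [ 0.15 -0.02 -6.88]
scene lid z 68.3 slope deg x,y [0.19 1.46] 816
top lid z 69.4 slope deg x,y [-0.06  2.16] 348
```

Tipping the other way at about 5.1 N at h = +28, which gives a weight of about 5.7 N (0.585 kg) and a balance point at about +15 mm. Go there and lift a few mm.

Call:
apply_moves:
  steps:
    - [[0,0,0.02],[0,0,0],0]
    - [[0,0,0.04],[0,0,0],0]
    - [[0,0,0.05],[0,0,0],0]
    - [[0,0,0.04],[0,0,0],0]
    - [[0,0,0],[0,0,0],0]
    - [[0,-0.03,0],[0,0,0],0]
    - [[0,-0.036,0],[0,0,0],0]
    - [[0,0,0],[0,0,0],0]

```text
clock: 21.97
eef_pos: [0.5271, 0.2272, 0.2599]
tool_rot: [-0.133, 0.991, -0.0, 0.001]
ft_force: [-0.5, -0.5, -1.1]
grip_width: 0.0234
grasp_force: 59.9
```

Call:
apply_moves:
  steps:
    - [[0,0,0],[0,0,0],0]
    - [[0,0,-0.03],[0,0,0],0]
    - [[0,0,-0.03],[0,0,0],0]
    - [[0,0,-0.03],[0,0,0],0]
    - [[0,0,-0.03],[0,0,0],0]
    - [[0,0,-0.02],[0,0,0],0]
    - [[0,0,-0.01],[0,0,0],0]
    - [[0,0,0],[0,0,0],0]

```text
clock: 22.63
eef_pos: [0.5261, 0.2287, 0.2891]
tool_rot: [-0.134, 0.991, 0.0, -0.0]
ft_force: [-0.2, -0.8, -8.1]
grip_width: 0.0231
grasp_force: 59.1
```

Call:
apply_moves:
  steps:
    - [[0,0,-0.005],[0,0,0],0]
    - [[0,0,-0.005],[0,0,0],0]
    - [[0,0,-0.005],[0,0,0],0]
    - [[0,0,-0.005],[0,0,0],0]
    - [[0,0,0],[0,0,0],0]
    - [[0,0,0],[0,0,0],0]
    - [[0,0,0],[0,0,0],0]
    - [[0,0,0],[0,0,0],0]

```text
clock: 23.3
eef_pos: [0.5263, 0.2286, 0.2931]
tool_rot: [-0.134, 0.991, 0.0, 0.0]
ft_force: [-0.0, -0.2, -7.4]
grip_width: 0.0233
grasp_force: 59.1
```

Run:
```python
from h import *
see("v11")
```

```text
t 23.3 p [0.5263 0.2286 0.2931] yaw -164.62 zax [ 0.  0. -1.] F [-0.04 -0.18 -7.35] T [ 0.001  0.068 -0.028] w 0.0233 g 59.1
Fmean [ 0.16 -0.39 -7.38]
scene lid z 70.3 slope deg x,y [0.9  2.23] 815
top lid z 69.7 slope deg x,y [0.66 1.24] 266
```

Call:
apply_moves:
  steps:
    - [[0,0,0.02],[0,0,0],0]
    - [[0,0,0.04],[0,0,0],0]
    - [[0,0,0.05],[0,0,0],0]
    - [[0,0,0.04],[0,0,0],0]
    - [[0,0,0.02],[0,0,0],0]
    - [[0,-0.013,0],[0,0,0],0]
    - [[0,0,0],[0,0,0],0]
    - [[0,0,-0.02],[0,0,0],0]

```text
clock: 24.12
eef_pos: [0.527, 0.2258, 0.2631]
tool_rot: [-0.134, 0.991, -0.0, 0.0]
ft_force: [0.2, 0.1, -1.7]
grip_width: 0.0237
grasp_force: 59.9
```

Call:
apply_moves:
  steps:
    - [[0,0,-0.03],[0,0,0],0]
    - [[0,0,-0.03],[0,0,0],0]
    - [[0,0,-0.03],[0,0,0],0]
    - [[0,0,-0.03],[0,0,0],0]
    - [[0,0,-0.01],[0,0,0],0]
    - [[0,0,-0.01],[0,0,0],0]
    - [[0,0,-0.01],[0,0,0],0]
    - [[0,0,-0.01],[0,0,0],0]

```text
clock: 24.78
eef_pos: [0.5267, 0.226, 0.2946]
tool_rot: [-0.134, 0.991, -0.0, -0.001]
ft_force: [-0.4, 0.6, -7.6]
grip_width: 0.0236
grasp_force: 59.2
```

Call:
apply_moves:
  steps:
    - [[0,0,-0.01],[0,0,0],0]
    - [[0,0,-0.01],[0,0,0],0]
    - [[0,0,-0.005],[0,0,0],0]
    - [[0,0,0],[0,0,0],0]
    - [[0,0,0],[0,0,0],0]
    - [[0,0,0],[0,0,0],0]
    - [[0,0,0],[0,0,0],0]
    - [[0,0,0],[0,0,0],0]

```text
clock: 25.45
eef_pos: [0.527, 0.2261, 0.3]
tool_rot: [-0.134, 0.991, 0.0, 0.0]
ft_force: [-0.2, 0.1, -7.7]
grip_width: 0.0233
grasp_force: 59.2
```

Run:
```python
from h import *
si,ti,wi=see("v12"); u,v=[int(a) for a in proj("scene",[.527,.213,.13])]
c=si[v-50:v+50,u-50:u+50,::-1]; cv2.imwrite("pics/v12.png",cv2.resize(c,(560,560),interpolation=cv2.INTER_CUBIC))
```

```text
t 25.45 p [0.527  0.2261 0.3   ] yaw -164.61 zax [ 0.  0. -1.] F [-0.16  0.08 -7.72] T [ 0.027 -0.016 -0.017] w 0.0233 g 59.2
Fmean [ 0.25  0.34 -7.59]
scene lid z 77.4 slope deg x,y [1.04 0.34] 790
top lid z 77.8 slope deg x,y [1.31 0.58] 259
```

View pics/v12.png

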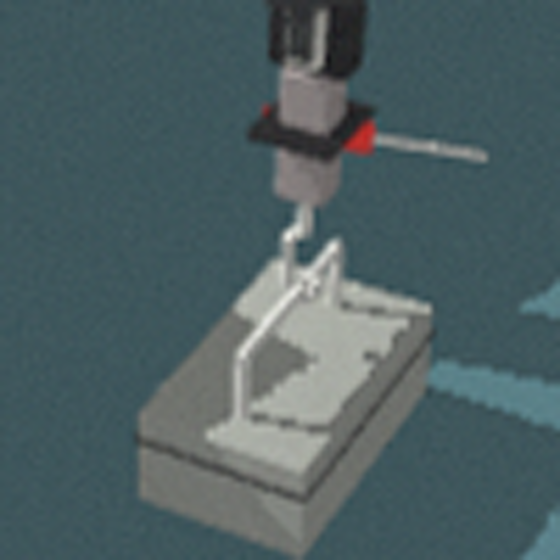

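The case hangs free and level: 0.3° along, about 1° across, lid 11.5 mm up. The crop shows the bar seated in the hook at (310,285). Now carry it slowly with smooth ramps, raised over the tape.

Call:
apply_moves:
  steps:
    - [[0.004,-0.009,-0.01],[0,0,0],0]
    - [[0.008,-0.018,-0.02],[0,0,0],0]
    - [[0.012,-0.027,-0.025],[0,0,0],0]
    - [[0.016,-0.037,-0.025],[0,0,0],0]
    - [[0.02,-0.046,-0.025],[0,0,0],0]
    - [[0.024,-0.055,-0.025],[0,0,0],0]
    - [[0.028,-0.064,-0.02],[0,0,0],0]
    - [[0.03,-0.069,-0.01],[0,0,0],0]

```text
clock: 26.27
eef_pos: [0.5168, 0.1544, 0.3333]
tool_rot: [-0.134, 0.991, 0.0, 0.001]
ft_force: [0.2, -0.4, -7.0]
grip_width: 0.0234
grasp_force: 59.2
```

Call:
apply_moves:
  steps:
    - [[0.03,-0.069,0],[0,0,0.003],0]
    - [[0.03,-0.069,0],[0,0,0.003],0]
    - [[0.03,-0.069,0],[0,0,0.003],0]
    - [[0.03,-0.069,0],[0,0,0.003],0]
    - [[0.03,-0.069,0],[0,0,0.003],0]
    - [[0.03,-0.069,0],[0,0,0.003],0]
    - [[0.03,-0.069,0],[0,0,0.003],0]
    - [[0.03,-0.069,0],[0,0,0.002],0]

```text
clock: 26.93
eef_pos: [0.4952, 0.0353, 0.3323]
tool_rot: [-0.097, 0.995, -0.0, 0.0]
ft_force: [0.3, -1.2, -7.7]
grip_width: 0.0235
grasp_force: 59.2
```

Call:
apply_moves:
  steps:
    - [[0.03,-0.069,0],[0,0,0],0]
    - [[0.03,-0.069,0],[0,0,0],0]
    - [[0.03,-0.069,0],[0,0,0],0]
    - [[0.03,-0.069,0],[0,0,0],0]
    - [[0.03,-0.069,0],[0,0,0],0]
    - [[0.03,-0.069,0],[0,0,0],0]
    - [[0.03,-0.069,0],[0,0,0],0]
    - [[0.03,-0.069,0],[0,0,0],0]

```text
clock: 27.6
eef_pos: [0.4693, -0.0821, 0.3323]
tool_rot: [-0.097, 0.995, -0.0, 0.0]
ft_force: [0.7, -0.4, -8.8]
grip_width: 0.0232
grasp_force: 59.2
```

Run:
```python
from h import *
o,R=st(); fix(191.07); to([.4385,-.261,.329])
```

```text
t 27.6 p [ 0.4693 -0.0821  0.3323] yaw -168.82 zax [ 0.001  0.    -1.   ] F [ 0.74 -0.42 -8.76] T [-0.017  0.049  0.022] w 0.0232 g 59.2
turn [-0.      0.0002  0.0006]
shift [ 0.325 -0.848  0.016]
```

Call:
apply_moves:
  steps:
    - [[0.026,-0.07,0],[0,0,0],0]
    - [[0.026,-0.07,0],[0,0,0],0]
    - [[0.026,-0.07,0],[0,0,0],0]
    - [[0.026,-0.07,0],[0,0,0],0]
    - [[0.026,-0.07,0],[0,0,0],0]
    - [[0.026,-0.07,0],[0,0,0],0]
    - [[0.026,-0.07,0],[0,0,0],0]
    - [[0.025,-0.066,0],[0,0,0],0]

```text
clock: 28.27
eef_pos: [0.4502, -0.1991, 0.3322]
tool_rot: [-0.097, 0.995, -0.0, 0.0]
ft_force: [0.1, 1.1, -6.8]
grip_width: 0.0236
grasp_force: 59.2
```

Call:
apply_moves:
  steps:
    - [[0.023,-0.061,0],[0,0,0],0]
    - [[0.019,-0.051,0],[0,0,0],0]
    - [[0.016,-0.042,0],[0,0,0],0]
    - [[0.012,-0.033,0],[0,0,0],0]
    - [[0.009,-0.023,0],[0,0,0],0]
    - [[0.005,-0.014,0],[0,0,0],0]
    - [[0.002,-0.005,0],[0,0,0],0]
    - [[0,0,0],[0,0,0],0]

```text
clock: 28.93
eef_pos: [0.4436, -0.2456, 0.3319]
tool_rot: [-0.098, 0.995, 0.0, 0.0]
ft_force: [0.6, -0.8, -6.5]
grip_width: 0.0234
grasp_force: 59.2
```

Call:
apply_moves:
  steps:
    - [[0,0,0],[0,0,0],0]
    - [[0,0,0],[0,0,0],0]
    - [[0,0,0],[0,0,0],0]
    - [[0,0,0],[0,0,0],0]
    - [[0,0,0],[0,0,0],0]
    - [[0,0,0],[0,0,0],0]
    - [[0,0,0],[0,0,0],0]
    - [[0,0,0],[0,0,0],0]

```text
clock: 29.6
eef_pos: [0.4436, -0.2457, 0.3319]
tool_rot: [-0.098, 0.995, 0.0, 0.0]
ft_force: [1.0, 0.3, -8.3]
grip_width: 0.023
grasp_force: 59.2
```

Run:
```python
from h import *
o,R=st(); fix(191.07); to([.5274,-.2436,.327])
si,d=camera("scene"); u,v=[int(a) for a in proj("scene",[.47,-.255,.18])]
c=si[max(v-75,0):v+75,max(u-75,0):u+75,::-1]; cv2.imwrite("pics/v13.png",cv2.resize(c,(600,600),interpolation=cv2.INTER_CUBIC))
```

```text
t 29.6 p [ 0.4436 -0.2457  0.3319] yaw -168.75 zax [ 0.  0. -1.] F [ 1.03  0.27 -8.33] T [ 0.029  0.017 -0.062] w 0.023 g 59.2
turn [0.0001 0.0002 0.001 ]
shift [-0.413 -0.072  0.025]
```

View pics/v13.png

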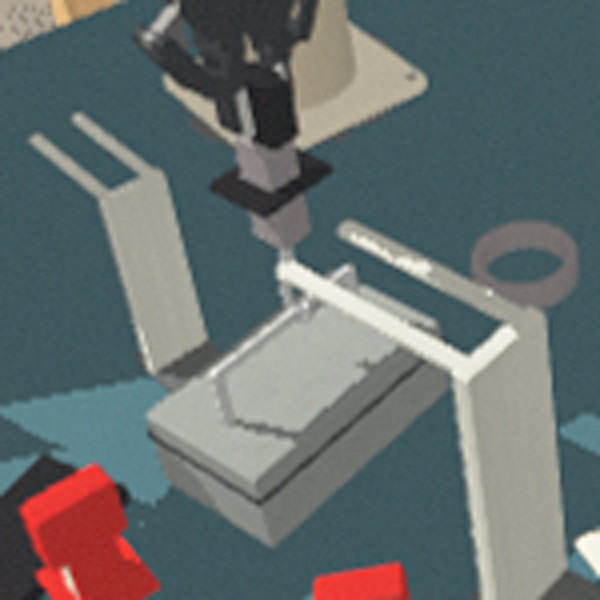

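The case hangs level in front of the open prongs: scale at (270,190), prong ends at (345,230) and (287,272). It is clear of the small stand and the red scales. Align sideways, then go in.

Call:
apply_moves:
  steps:
    - [[0,-0.008,0],[0,0,0.001],0]
    - [[0,-0.014,0],[0,0,0],0]
    - [[0,-0.014,0],[0,0,0],0]
    - [[0,-0.014,0],[0,0,0],0]
    - [[0,-0.012,0],[0,0,0],0]
    - [[0,-0.008,0],[0,0,0],0]
    - [[0,-0.002,0],[0,0,0],0]
    - [[0,0,0],[0,0,0],0]

```text
clock: 30.32
eef_pos: [0.4464, -0.26, 0.3318]
tool_rot: [-0.096, 0.995, 0.0, 0.0]
ft_force: [-0.2, 0.1, -7.6]
grip_width: 0.0231
grasp_force: 59.2
```

Run:
```python
from h import *
o,R=st(); fix(191.07); to([.5274,-.2436,.327])
```

```text
t 30.32 p [ 0.4464 -0.26    0.3318] yaw -168.95 zax [ 0.     0.001 -1.   ] F [-0.23  0.06 -7.6 ] T [ 0.003 -0.02   0.034] w 0.0231 g 59.2
turn [ 0.0002  0.0001 -0.0001]
shift [-0.413  0.003  0.024]
```

Call:
apply_moves:
  steps:
    - [[-0.008,0.002,0],[0,0,0],0]
    - [[-0.016,0.001,0],[0,0,0],0]
    - [[-0.024,0,0],[0,0,0],0]
    - [[-0.032,0,0],[0,0,0],0]
    - [[-0.038,0,0],[0,0,0],0]
    - [[-0.042,0,0],[0,0,0],0]
    - [[-0.042,0,0],[0,0,0],0]
    - [[-0.042,0,0],[0,0,0],0]

```text
clock: 30.98
eef_pos: [0.4953, -0.2496, 0.3318]
tool_rot: [-0.097, 0.995, 0.0, 0.0]
ft_force: [0.2, 0.7, -7.3]
grip_width: 0.0233
grasp_force: 59.2
```

Call:
apply_moves:
  steps:
    - [[-0.042,0,0],[0,0,0],0]
    - [[-0.038,0,0],[0,0,0],0]
    - [[-0.032,0,0],[0,0,0],0]
    - [[-0.024,0,0],[0,0,0],0]
    - [[-0.018,0,0],[0,0,0],0]
    - [[-0.01,0,0],[0,0,0],0]
    - [[-0.005,0,0],[0,0,0],0]
    - [[0,0,0],[0,0,0],0]

```text
clock: 31.65
eef_pos: [0.5273, -0.2434, 0.3319]
tool_rot: [-0.096, 0.995, 0.0, 0.0]
ft_force: [-0.8, 0.1, -7.1]
grip_width: 0.0232
grasp_force: 59.2
```

Run:
```python
from h import *
o,R=st(); fix(191.07); to([.5274,-.2436,.3149])
```

```text
t 31.65 p [ 0.5273 -0.2434  0.3319] yaw -168.94 zax [ 0.  0. -1.] F [-0.76  0.07 -7.08] T [ 0.001 -0.006 -0.011] w 0.0232 g 59.2
turn [ 0.0001  0.0001 -0.0001]
shift [-0.    -0.001  0.085]
```

Call:
apply_moves:
  steps:
    - [[0,0,0.008],[0,0,0],0]
    - [[0,0,0.013],[0,0,0],0]
    - [[0,0,0.015],[0,0,0],0]
    - [[0,0,0.015],[0,0,0],0]
    - [[0,0,0.012],[0,0,0],0]
    - [[0,0,0.007],[0,0,0],0]
    - [[0,0,0.005],[0,0,0],0]
    - [[0,0,0.004],[0,0,0],0]

```text
clock: 32.32
eef_pos: [0.5273, -0.2434, 0.316]
tool_rot: [-0.096, 0.995, 0.0, 0.0]
ft_force: [0.3, -0.3, -7.2]
grip_width: 0.0235
grasp_force: 59.2
```

Call:
apply_moves:
  steps:
    - [[0,0,0.003],[0,0,0],0]
    - [[0,0,0.003],[0,0,0],0]
    - [[0,0,0],[0,0,0],0]
    - [[0,0,0],[0,0,0],0]
    - [[0,0,0],[0,0,0],0]
    - [[0,0,0],[0,0,0],0]
    - [[0,0,0],[0,0,0],0]
    - [[0,0,0],[0,0,0],0]

```text
clock: 32.98
eef_pos: [0.5273, -0.2434, 0.315]
tool_rot: [-0.096, 0.995, 0.0, 0.0]
ft_force: [-0.4, -1.7, -7.9]
grip_width: 0.0234
grasp_force: 59.3
```

Run:
```python
from h import *
o,R=st(); to([.5274,-.2436,.3149])
for i in range(3): camera("scene"); print(bot.get_obs()["ft_force"])
```

```text
t 32.98 p [ 0.5273 -0.2434  0.315 ] yaw -168.94 zax [ 0.001  0.    -1.   ] F [-0.36 -1.7  -7.93] T [-0.077 -0.027  0.032] w 0.0234 g 59.3
shift [-0.    -0.001  0.   ]
[ 0.48502263 -0.63492947 -7.65445227]
[-0.2728481  -0.15378374 -7.58516349]
[ 0.54960152 -0.4015075  -7.54323834]
```

Call:
apply_moves:
  steps:
    - [[0,0,0.002],[0,0,0],0]
    - [[0,0,0.002],[0,0,0],0]
    - [[0,0,0.001],[0,0,0],0]
    - [[0,0,0],[0,0,0],0]
    - [[0,0,0],[0,0,0],0]
    - [[0,0,0],[0,0,0],0]
    - [[0,0,0],[0,0,0],0]
    - [[0,0,0],[0,0,0],0]

```text
clock: 33.8
eef_pos: [0.5273, -0.2433, 0.3149]
tool_rot: [-0.096, 0.995, -0.0, 0.001]
ft_force: [-2.5, 1.9, 3.4]
grip_width: 0.0231
grasp_force: 60.7
```

Call:
apply_moves:
  steps:
    - [[0,0,0.002],[0,0,0],0]
    - [[0,0,0.002],[0,0,0],0]
    - [[0,0,0.001],[0,0,0],0]
    - [[0,0,0],[0,0,0],0]
    - [[0,0,0],[0,0,0],0]
    - [[0,0,0],[0,0,0],0]
    - [[0,0,0],[0,0,0],0]
    - [[0,0,0],[0,0,0],0]

```text
clock: 34.47
eef_pos: [0.5273, -0.2433, 0.3149]
tool_rot: [-0.096, 0.995, -0.0, 0.001]
ft_force: [-4.5, 2.3, 7.6]
grip_width: 0.0232
grasp_force: 61.3
```

The flange is resting on the prongs. Ease back 1 mm, let go and rise.

Call:
apply_moves:
  steps:
    - [[0,0,-0.005],[0,0,0],0]
    - [[0,0,0],[0,0,0],0]
    - [[0,0,0],[0,0,0],0.25]
    - [[0,0,0],[0,0,0],0.5]
    - [[0,0,0],[0,0,0],1]
    - [[0,0,0],[0,0,0],1]
    - [[0,0,0],[0,0,0],1]
    - [[0,0,0],[0,0,0],1]

```text
clock: 35.13
eef_pos: [0.5275, -0.2435, 0.3136]
tool_rot: [-0.096, 0.995, 0.0, 0.0]
ft_force: [0.0, -0.3, 1.1]
grip_width: 0.0817
grasp_force: 0.0
```

Call:
apply_moves:
  steps:
    - [[0,0,-0.03],[0,0,0],1]
    - [[0,0,-0.08],[0,0,0],1]
    - [[0,0,-0.12],[0,0,0],1]
    - [[0,0,-0.12],[0,0,0],1]
    - [[0,0,-0.12],[0,0,0],1]
    - [[0,0,-0.08],[0,0,0],1]
    - [[0,0,0],[0,0,0],1]
    - [[0,0,0],[0,0,0],1]

```text
clock: 35.8
eef_pos: [0.5278, -0.2436, 0.4248]
tool_rot: [-0.096, 0.995, -0.0, 0.001]
ft_force: [-0.4, -0.1, 0.3]
grip_width: 0.0857
grasp_force: 0.0
```

Run:
```python
from h import *
o,R=st()
for i in range(8): camera("top")
si,d=camera("scene"); u,v=[int(a) for a in proj("scene",[.52,-.25,.18])]; np.savez("pics/v14.npz",si=si,d=d)
c=si[max(v-75,0):v+75,max(u-75,0):u+75,::-1]; cv2.imwrite("pics/v14.png",cv2.resize(c,(600,600),interpolation=cv2.INTER_CUBIC))
si2,d2=camera("scene"); u0=np.array([.981,.192]); w0=np.array([-.192,.981])
for D in(d,d2):
    P=pts("scene",D); q=P[D>0]; x=(q[:,:2]-[.527,-.244])@u0; y=(q[:,:2]-[.527,-.244])@w0
    k=(abs(x)<.06)&(y>-.1)&(y<.078)&(q[:,2]>.085)&(q[:,2]<.105); A=np.c_[x,y,np.ones_like(x)][k]; z=q[k,2]; keep=np.ones(len(z),bool)
    for _ in range(6): s=np.linalg.lstsq(A[keep],z[keep],rcond=None)[0]; e=abs(z-A@s); keep=e<max(.004,2*np.median(e))
    print("lid z",s[2]*1000,np.degrees(s[:2]),keep.sum())
```

```text
t 35.8 p [ 0.5278 -0.2436  0.4248] yaw -168.94 zax [ 0.003 -0.001 -1.   ] F [-0.37 -0.13  0.31] T [ 0.062 -0.019 -0.02 ] w 0.0857 g 0.0
lid z 92.53986169929186 [0.57103113 0.25324528] 1586
lid z 92.55815020015905 [0.4830235  0.25265283] 1585
```

View pics/v14.png

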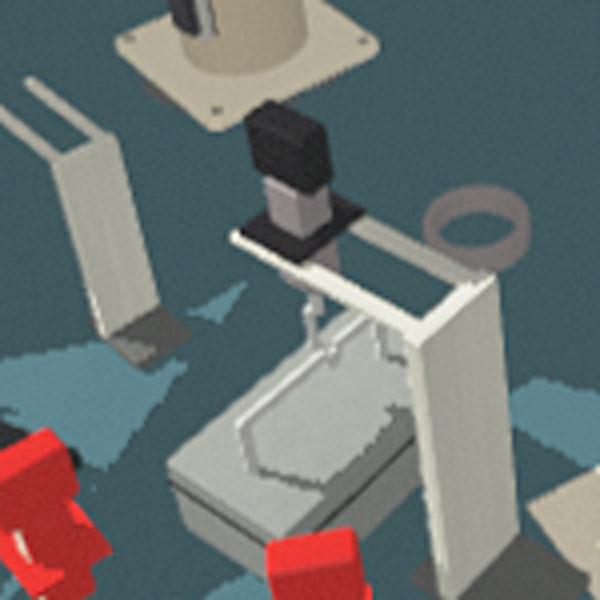

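The scale's flange rests on both prongs at (300,225), and the case hangs from it level (0.5° and 0.25°), still, and about 27 mm off the bench. The gripper is well above. Handing in.

```bash
python3 -c "
from h import *
print(bot.job_done())"
```

```text
the job is handed in; nothing more can be done
None
```

The job is handed in: the scale hangs on the larger stand's prongs with the case balanced on its hook about +13 mm along the bar, level to within about 0.6°, still and roughly 27 mm clear of the bench. The case weighs about 0.58 kg. The first grasp could not turn far enough to reach the case, so I hung the scale back once and regripped it half a turn round.

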